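# Offer up a hinge leaf for pinning

## Robot

A 7-joint arm with a two-finger parallel gripper is mounted at the origin on a cart in front of the work surface, level with it; the furniture and walls round the work are solid. World frame = base frame: x ahead of the robot, y to its left, z up, the work surface at z = 0. Lengths are in m, angles in rad, forces in N, time in s.
With the tool pointing down it reaches from about 0.4 to 0.85 m from the base axis. Payload 10.4 kg.
Tool frame: the origin (TCP) lies at the very end of the fingers, on their centre line; the grasp point (between the pads) lies 19 mm behind it; z points along the fingers, y is the line along which they close (so a half turn about z gives the same grasp; the last joint's range is limited). The gripper opens to 87 mm and grips with 3 to 60 N. Pads are 19 mm wide; open, the fingers measure 117 mm over their backs; the gripper's body (75 mm by 190 mm) begins 51 mm behind the grasp point.
Start: joints at [-1.327, 0.332, -0.065, 1.46, 0.022, 1.35, -0.088], TCP at [0.165, 0.603, 0.223] pointing down, gripper open.
Joint ranges: [-2.6, 2.6], [-0.5, 2.12], [-1.47, 1.34], [0.16, 2.42], [-1.27, 4.41], [0.06, 2.06], [-2.6, 2.6]. Speed limits (rad/s): [2.22, 2.22, 2.79, 2.79, 3.14, 3.14, 3.14].

## Interface

Orientations are given as a unit quaternion [x, y, z, w].
In Python, from bench import * gives the robot as it stands.
- The arm moves only by the tool step_arm, never from a script. Its arguments are lists of equal length, an entry for each row: "delta_pos": the shift along the world's x, y, z in units of 25 mm (1.0 is 25 mm), a list of three; "turn": the turn about the world's z in units of 0.12 rad (1.0 is 0.12 rad). In form: {"delta_pos": [[tx, ty, tz], ...], "turn": [turn, ...]}. A call has 1 to 12 rows; each row shifts and turns the commanded pose from where the row before left it; what a row does not reach is not made up. A row lasts 1/10 s, in which the tool goes at most 50 mm and 8.59 degrees, less where a joint would pass 70% of its speed; a pose out of reach is approached as far as the arm can. A call with a number of a shift or a turn outside -1 to 1 is refused whole. A call with a gripper value outside its range is refused whole. "grip" is the closure, from 0 (fully open) to 1 (shut), set as the call begins (left out, the last holds). The fingers move at their own pace and stop on an object; "newtons" is the grip in N (left out, the last holds). Time passes only in rows, so rows that do not move let the fingers close. It gives the time, the measured TCP pose, the force, the opening and the grip force at its end, in the units of the state.
- read_state(): the state, without advancing time (a new reading comes with each control period).
- camera(name): name is "scene" or "top"; returns a dict with "image" (420x560x3 uint8, red, green, blue), "z_map" (420x560 float32, m along the optical axis (not along the pixel's ray), 0 where there is no reading), "mtx" (3x3 intrinsics, pixels), "view" (4x4, takes a point from world to camera coordinates). Camera axes: x right, y up, looking along -z (the intrinsics and any distortion apply to the point x, -y, -z); pixel columns grow to the right and rows downward; lengths in m; the calibration is good to about 2 mm. A picture is of the moment at which its call begins.
- close_job(): hands the job in; it is judged then, once.
The state is a dict: "time": time; "joint_positions": joint angles; "joint_vel": joint speeds; "joint_torque": joint torques, N m; "ee_pos": TCP position; "eef_rot": TCP orientation; "ft_force": force on the tool from outside, world axes, zero at the start; "torque": the same for the moment, N m; "width": finger opening in m; "grip_force": force on a finger pad.
Only numpy, scipy, OpenCV 4.12 (cv2) and the standard library are available. Lean on these libraries where they do the work, as an engineer would, in place of code of your own. Each camera call takes 0.05 s, during which the arm holds its last target. There are 200 camera calls.

## Task

On the hinge-pinning fixture, slide the carriage by its black knob along the rail until it is fully home against the stop screw at the pin guide. Then pick up the loose hinge leaf with two knuckles (not the spare with three), lay its knuckles on the rest bar between the three knuckles of the leaf on the wooden jamb block and push it home so that the knuckle holes line up for the pin. Finish while still gripping the leaf and holding it there, level, with the carriage still home; leave the spare leaf, the hammer and the screwdriver where they lie.

Things in the scene. Friction and masses are not known exactly. Their poses are not given: they have to be found in the camera images.
- fixture: hinge-pinning fixture, fixed to the table: grey base plate 12 mm thick, from -65 to +65 mm in x and -115 to +125 mm in y of its origin, which is at table height under the rail. Its y axis runs along the rail towards the pin guide; its -x side is the open side, where the loose leaf is offered
- pin_guide (a point): mouth of the brass bush (14 mm across, 69 mm above the table) in which the pin waits. Behind it in +y stands an aluminium block, top 82 mm above the table, from -8 to +36 mm in x and 9 to 35 mm in y, then a push rod with a black knob out to +99 mm. Fixture's axes
- carriage (a joint): how far the carriage has slid along the fixture's +y on its rail: 0 at the far end from the pin guide, 0.090 m fully home against the stop screw. Stiff: it takes about 4 N to slide and stays where it is left
- carriage_knob (a point): centre of the upright black knob on the carriage: a cylinder 20 mm across, 29 mm tall, centre 64.5 mm and top 79 mm above the table; the carriage plate under it is 38 mm above the table. Nothing stands beside it along y; in -x the jamb leaf's plate (top 70 mm above the table) ends 32 mm from this point. Fixture's axes; moves with the carriage
- jamb_axis (a point): middle of the pin axis (along y) of the steel leaf screwed on the wooden jamb block; 69 mm above the table, moves with the carriage, fixture's axes. Three knuckles, 14 mm diameter, bore 8.5 mm (the pin is 6), 12 mm long, centred at y = -26, 0, +26 mm; the gaps between, centred at y = -13 and +13 mm, are 14 mm wide, open to above and to -x. Its plate's edge, 8 mm off in +x, stops the other leaf
- rest_bar (a point): middle of the top face of the steel rest bar under the jamb leaf's knuckles, 62 mm above the table; 12 mm (x) x 70 mm (y), from 4 mm in -x to 8 mm in +x of the pin axis. The loose knuckles' undersides rest on it when in line. Further to -x the carriage plate, 38 mm above the table, reaches 2 mm beyond the bar: the loose plate hangs free and tips if let go
- flap_mid (a point): centre of the plate of the loose steel leaf with TWO knuckles, 4 mm above its underside; it lies flat on the table. Plate 40 (x) x 60 (y) x 8 mm with three countersunk holes; grip it along y across its ends (60 mm). The knuckles point to its own +x: 14 mm diameter, 11 mm long, centred at y = -13 and +13 mm, undersides flush with the plate's. 0.11 to 0.23 kg, balances within 6 mm of this point
- flap_axis (a point): middle of the pin axis of that loose leaf: 28 mm in +x and 3 mm above flap_mid, in the same axes (pin axis = y)
- spare_mid (a point): centre of the plate of the spare steel leaf with THREE knuckles, same plate, which lies flat elsewhere on the table and does not fit; leave it
- brass_hammer: small brass hammer with a wooden handle, 170 mm long, 20 mm high, lying near the table's front edge; leave it
- screwdriver_red: precision screwdriver with a red cap, 151 mm long, 15 mm high, lying near the table's front edge; leave it
There are look-alikes about, which are no part of the job. What is shaped like the part that bears flap_mid but yellow is not meant.

How it is judged:
On the way, in this order (a step that is already met when the one before it is completed fails the run):
1. the carriage is home against its stop, within 2 mm (value of joint carriage above 0.088 m), for 0.2 s.
2. the two-knuckle leaf is lifted in the gripper (height (world z) of flap_axis above 0.03 m and contact force between the fingers and flap_leaf above 1 N), for 0.2 s.
At the end, for the whole second after the job is handed in: Carriage within 2.5 mm of its stop. The two-knuckle leaf, at rest in the gripper on the jamb leaf's open side, has its pin axis in line with the jamb leaf's: 2 mm fore and aft and in height, 2.5 mm along the pin, 0.06 rad; plate level within 0.12 rad (value of joint carriage above 0.0875 m and x of flap_axis in the frame of jamb_axis between -0.002 and 0.002 m and z of flap_axis in the frame of jamb_axis between -0.002 and 0.002 m and y of flap_axis in the frame of jamb_axis between -0.0025 and 0.0025 m and angle between the y axis of flap_axis and the y axis of jamb_axis, either way round below 0.06 rad and angle between flap_axis's own z axis and vertical below 0.12 rad and x of flap_mid in the frame of jamb_axis below -0.02 m and contact force between the fingers and flap_leaf above 1.5 N and linear speed of flap_leaf below 0.02 m/s); the arm keeps its last pose, push and grip.
It fails at once if the spare leaf, the hammer or the screwdriver is moved by more than 25 mm (distance of any of spare_mid, brass_hammer, screwdriver_red from where it was at the start of the episode above 0.025 m).
It also fails if it takes over 58 s, if anything falls off the work surface, if the arm or the gripper's body presses on something with over 40 N, if the wrist force passes 120 N, or if a joint passes its speed limit or range.

## Working session

There is one attempt and no reset: what is moved stays moved. The work goes in short steps, Python scripts to look and compute and a tool call to move; the robot and the scene stay as the last step left them, time stands still between calls to the robot, and variables do not carry over. Pictures are saved under pics/ and viewed, at most 10 in all, crops included, and the job is handed in when it is done.

Besides the shell and the picture viewer there is one more tool, called after "Call:" by a JSON object that holds its "api" and its "payload", one argument or row to a line. step_arm: Moves the arm, as the interface text tells. Shifts and turns lie within -1 to 1; 1 stands for 25 mm of shift or 0.12 rad of turn. Its arguments: {"type":"object","properties":{"delta_pos":{"type":"array"},"turn":{"type":"array"},"grip":{"type":"number"},"newtons":{"type":"number"}},"required":["delta_pos","turn"]}

```bash
mkdir -p pics; cat > h.py <<'E'
from bench import *
import numpy as np, cv2
def snap(n):
    c=camera(n); np.savez(''+n+'.npz',**{k:c[k] for k in('image','z_map','mtx','view')}); return c
def load(n): return dict(np.load(''+n+'.npz'))
def ray(c,u,v):
    K=c['mtx'];d=np.array([(u-K[0,2])/K[0,0],-(v-K[1,2])/K[1,1],-1.]);return d
def px(c,u,v):
    z=c['z_map'][int(round(v)),int(round(u))]; V=np.linalg.inv(c['view']); return (V@np.r_[ray(c,u,v)*z,1])[:3]
def pz(c,u,v,h):
    V=np.linalg.inv(c['view']); d=V[:3,:3]@ray(c,u,v); o=V[:3,3]; return o+d*(h-o[2])/d[2]
def cloud(c):
    K=c['mtx'];z=c['z_map'];v,u=np.mgrid[:z.shape[0],:z.shape[1]]
    P=np.stack([(u-K[0,2])/K[0,0]*z,-(v-K[1,2])/K[1,1]*z,-z,np.ones_like(z)],-1)@np.linalg.inv(c['view']).T
    return P[...,:3]
def proj(c,p):
    q=c['view']@np.r_[p,1]; K=c['mtx']; return K[0,0]*q[0]/-q[2]+K[0,2], K[1,1]*-q[1]/-q[2]+K[1,2]
def save(im,n): cv2.imwrite('pics/'+n,im[...,::-1])
E
python3 - <<'E'
from h import *
for n in('top','scene'):
    c=snap(n); save(c['image'],n+'0.png'); print(n,c['mtx'].tolist(),np.linalg.inv(c['view']).round(3).tolist())
s=read_state();print(s['ee_pos'],s['eef_rot'],s['time'],s['width'])
E
```

```text
top [[465.48271734729434, 0.0, 281.4031377411648], [0.0, 465.48271734729434, 209.46452925951797], [0.0, 0.0, 1.0]] [[0.026, 0.997, -0.078, 0.426], [-1.0, 0.026, 0.003, 0.025], [0.005, 0.078, 0.997, 1.16], [0.0, 0.0, 0.0, 1.0]]
scene [[525.5287272108163, 0.0, 273.0497662040843], [0.0, 525.5287272108163, 213.75618837117597], [0.0, 0.0, 1.0]] [[0.526, 0.35, -0.775, -0.474], [-0.851, 0.198, -0.487, -0.578], [-0.017, 0.915, 0.402, 0.577], [0.0, 0.0, 0.0, 1.0]]
[0.16470018 0.60256006 0.2218506 ] [ 1.32994646e-01  9.91116557e-01 -6.26211260e-04 -4.58942317e-05] 0.1 0.08692417796571707
```

View pics/top0.png

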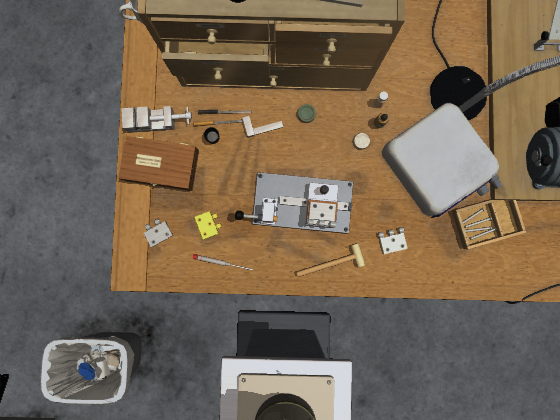

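View pics/scene0.png

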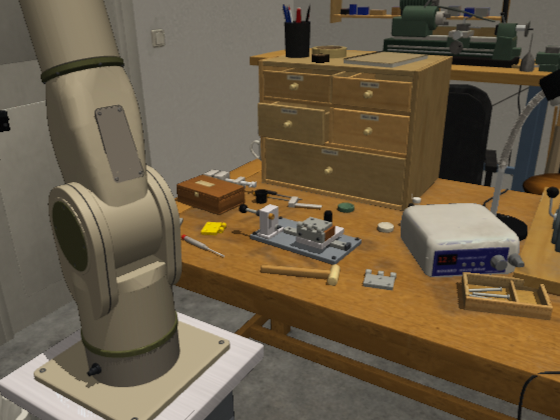

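Candidates for the two-knuckle leaf in the top view: grey leaf at (158,233), yellow one at (207,224), grey leaf at (393,241). A close crop will show their knuckle counts.

```bash
python3 - <<'E'
from h import *
c=load('top'); im=c['image']
r=lambda a,b,w,h,s: cv2.resize(im[b:b+h,a:a+w],None,fx=s,fy=s,interpolation=cv2.INTER_CUBIC)
a=r(138,210,50,50,6); b=r(368,216,50,50,6); d=r(235,165,125,75,6)[:, :750]
o=np.zeros((600,750,3),np.uint8); o[:300,:300]=0
o=np.zeros((600,800,3),np.uint8)
f=r(230,168,130,65,6)  # 780x390
o[:390,:780]=f; o[392:592,:200]=r(138,213,40,40,5); o[392:592,210:410]=r(373,221,40,40,5)
save(o,'crop1.png')
P=cloud(c)
for n,(u0,v0,u1,v1) in dict(L=(140,215,178,252),R=(374,222,414,262)).items():
    q=P[v0:v1,u0:u1].reshape(-1,3); m=q[(q[:,2]>.004)&(q[:,2]<.03)]; print(n,len(m),m.mean(0),np.percentile(m[:,2],[5,50,95]))
E
```

```text
L 431 [0.45104035 0.32677418 0.00817391] [0.00453677 0.00773577 0.01290203]
R 478 [ 0.4456325  -0.2560443   0.00812405] [0.00449232 0.00766913 0.01342675]
```

View pics/crop1.png

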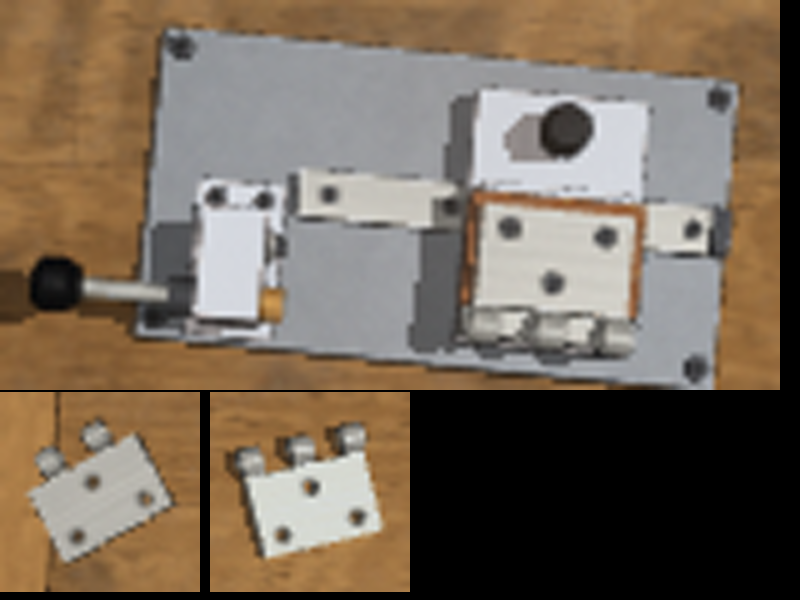

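Left grey leaf (crop 100,498; image 158,233) has two knuckles: that is the target. The right one (393,241) has three and is the spare. The fixture's +x points away from the robot, and the knob is at crop (567,130).

```bash
python3 - <<'E'
from h import *
c=load('top')
F=[pz(c,230+a/6-.4,168+b/6-.4,.012) for a,b in((162,28),(738,85),(715,388),(135,335))]
F=np.array(F)[:,:2]; L=np.array([[.065,.125],[.065,-.115],[-.065,-.115],[-.065,.125]])
def fit(L,W):
    l=L-L.mean(0); w=W-W.mean(0); th=np.arctan2((l[:,0]*w[:,1]-l[:,1]*w[:,0]).sum(),(l*w).sum()); R=np.array([[np.cos(th),-np.sin(th)],[np.sin(th),np.cos(th)]]); t=W.mean(0)-R@L.mean(0); print('res mm',((L@R.T+t-W)*1e3).round(1).tolist()); return th,R,t
th,R,t=fit(L,F); print('fix',th,t)
k=pz(c,230+567/6-.4,168+130/6-.4,.079)[:2]; print('knob',k,(k-t)@R)
P=cloud(c).reshape(-1,3); f=(P[:,:2]-t)@R
for nm,lo,hi in(('knob',.074,.09),('plate/knuck',.066,.0765),('all82',.08,.085)):
    m=(P[:,2]>lo)&(P[:,2]<hi)&(abs(f[:,0])<.07)&(abs(f[:,1])<.12)
    q=f[m]; 
    if nm=='knob': q=q[q[:,0]>.02]
    print(nm,len(q),q.mean(0).round(4),np.percentile(q,[2,98],axis=0).round(4).tolist())
# wooden/jamb leaf: all z>0.06
for a,b,h in((470,310,.07),(640,325,.07),(480,200,.07),(640,212,.07),(468,350,.069),(632,355,.069),(478,92,.038),(648,100,.038),(275,305,.069)):
    p=pz(c,230+a/6-.4,168+b/6-.4,h)[:2]; print((a,b),((p-t)@R).round(4))
W=np.array([pz(c,138+a/5-.4,213+(b-392)/5-.4,.008)[:2] for a,b in((30,491),(138,434),(173,502),(68,562))])
lth,_,lt=fit(np.array([[.02,.03],[.02,-.03],[-.02,-.03],[-.02,.03]]),W); print('leaf',lth,lt)
E
```

```text
res mm [[0.8, -0.6], [2.2, -0.6], [-1.7, 0.3], [-1.3, 0.8]]
fix -0.06696934408764861 [ 0.53490721 -0.03543031]
knob [ 0.56086993 -0.07701448] [ 0.02868731 -0.03975355]
knob 52 [ 0.03   -0.0402] [[0.0222, -0.0488], [0.0381, -0.0323]]
plate/knuck 590 [-0.0266 -0.0253] [[-0.0554, -0.0697], [0.0274, 0.1129]]
all82 161 [-0.0323  0.0791] [[-0.0552, -0.0431], [0.0296, 0.0985]]
(470, 310) [-0.0443 -0.0088]
(640, 325) [-0.0439 -0.0755]
(480, 200) [-0.0009 -0.0089]
(640, 212) [ 0.0003 -0.0718]
(468, 350) [-0.0599 -0.0094]
(632, 355) [-0.0559 -0.0735]
(478, 92) [ 0.0461 -0.006 ]
(648, 100) [ 0.0493 -0.0749]
(275, 305) [-0.0493  0.0673]
res mm [[-0.1, 0.2], [0.8, 0.4], [-0.6, -1.0], [-0.1, 0.4]]
leaf 0.5306045992628609 [0.4486559  0.32436816]
```

Call:
{"api": "step_arm", "payload": {
  "delta_pos": [
    [0.75, -1, 0],
    [0.75, -1, 0],
    [0.75, -1, 0],
    [0.75, -1, 0],
    [0.75, -1, 0],
    [0.75, -1, 0],
    [0.75, -1, 0],
    [0.75, -1, 0],
    [0.75, -1, 0],
    [0.75, -1, 0],
    [0.75, -1, 0],
    [0.75, -1, 0]
  ],
  "turn": [0.14, 0.14, 0.14, 0.14, 0.14, 0.14, 0.14, 0.14, 0.14, 0.14, 0.14, 0.14]
}}

```text
time: 1.3
ee_pos: [0.3902, 0.3017, 0.2224]
eef_rot: [0.032, 0.999, -0.0, -0.0]
ft_force: [0.4, -0.2, -0.3]
width: 0.0874
grip_force: 0.0
```

Call:
{"api": "step_arm", "payload": {
  "delta_pos": [
    [0.57, -1, 0],
    [0.57, -1, 0],
    [0.57, -1, 0],
    [0.57, -1, 0],
    [0.57, -1, 0],
    [0.57, -1, 0],
    [0.57, -1, 0],
    [0.57, -1, 0],
    [0.57, -1, 0],
    [0.57, -1, 0],
    [0.57, -1, 0],
    [0.57, -1, 0]
  ],
  "turn": [0, 0, 0, 0, 0, 0, 0, 0, 0, 0, 0, 0]
}}

```text
time: 2.5
ee_pos: [0.561, 0.0019, 0.2223]
eef_rot: [0.033, 0.999, 0.0, -0.0]
ft_force: [0.9, 0.5, -0.0]
width: 0.0871
grip_force: 0.0
```

Call:
{"api": "step_arm", "payload": {
  "delta_pos": [
    [0, -1, -0.5],
    [0, -1, -0.5],
    [0, -1, -0.5],
    [0, -0.2, -0.5],
    [0, 0, -0.5],
    [0, 0, 0],
    [0, 0, 0]
  ],
  "turn": [0, 0, 0, 0, 0, 0, 0]
}}

```text
time: 3.2
ee_pos: [0.5608, -0.0756, 0.16]
eef_rot: [0.032, 0.999, 0.0, -0.0]
ft_force: [0.3, 0.7, 0.7]
width: 0.087
grip_force: 0.0
```

Call:
{"api": "step_arm", "payload": {
  "delta_pos": [
    [0, 0, -0.9],
    [0, 0, -0.9],
    [0, 0, -0.9],
    [0, 0, -0.9],
    [0, 0, -0.9],
    [0, 0, 0],
    [0, 0, 0]
  ],
  "turn": [0, 0, 0, 0, 0, 0, 0]
}}

```text
time: 3.9
ee_pos: [0.5613, -0.0765, 0.0484]
eef_rot: [0.032, 0.999, 0.0, 0.0]
ft_force: [0.8, 0.4, -0.1]
width: 0.0865
grip_force: 0.0
```

Call:
{"api": "step_arm", "payload": {
  "delta_pos": [
    [0, 0, 0],
    [0, 0, 0],
    [0, 0, 0],
    [0, 0, 0],
    [0, 0, 0],
    [0, 0, 0],
    [0, 0, 0],
    [0, 0, 0],
    [0, 0, 0],
    [0, 0, 0]
  ],
  "turn": [0, 0, 0, 0, 0, 0, 0, 0, 0, 0],
  "grip": 1,
  "newtons": 15
}}

```text
time: 4.9
ee_pos: [0.5608, -0.0772, 0.0476]
eef_rot: [0.033, 0.999, -0.0, -0.0]
ft_force: [-0.0, -0.6, -0.8]
width: 0.0196
grip_force: 15.0
```

Call:
{"api": "step_arm", "payload": {
  "delta_pos": [
    [0.03, 0.4, 0],
    [0.03, 0.4, 0],
    [0.03, 0.4, 0],
    [0.03, 0.4, 0],
    [0.03, 0.4, 0],
    [0, 0, 0]
  ],
  "turn": [0, 0, 0, 0, 0, 0]
}}

```text
time: 5.5
ee_pos: [0.5645, -0.0241, 0.0476]
eef_rot: [0.031, 1.0, 0.001, -0.0]
ft_force: [-2.4, 4.6, 1.3]
width: 0.0193
grip_force: 15.0
```

Call:
{"api": "step_arm", "payload": {
  "delta_pos": [
    [0.015, 0.2, 0],
    [0.015, 0.2, 0],
    [0, 0, 0]
  ],
  "turn": [0, 0, 0]
}}

```text
time: 5.8
ee_pos: [0.565, -0.0165, 0.0475]
eef_rot: [0.032, 0.999, 0.0, -0.0]
ft_force: [-3.0, 0.4, 1.9]
width: 0.0191
grip_force: 15.0
```

Call:
{"api": "step_arm", "payload": {
  "delta_pos": [
    [0.01, 0.2, 0],
    [0.01, 0.2, 0],
    [0, 0, 0]
  ],
  "turn": [0, 0, 0]
}}

```text
time: 6.1
ee_pos: [0.5657, -0.0072, 0.0475]
eef_rot: [0.033, 0.999, -0.0, -0.0]
ft_force: [-2.8, -3.2, 1.6]
width: 0.0193
grip_force: 15.0
```

Call:
{"api": "step_arm", "payload": {
  "delta_pos": [
    [0.01, 0.15, 0],
    [0, 0, 0],
    [0, 0, 0]
  ],
  "turn": [0, 0, 0]
}}

```text
time: 6.4
ee_pos: [0.5657, -0.0071, 0.0475]
eef_rot: [0.034, 0.999, -0.002, -0.0]
ft_force: [-2.2, -13.7, 2.5]
width: 0.0195
grip_force: 15.0
```

Call:
{"api": "step_arm", "payload": {
  "delta_pos": [
    [0, 0.15, 0],
    [0, 0, 0],
    [0, 0, 0]
  ],
  "turn": [0, 0, 0]
}}

```text
time: 6.7
ee_pos: [0.5658, -0.007, 0.0475]
eef_rot: [0.036, 0.999, -0.004, 0.0]
ft_force: [-1.0, -23.7, 0.1]
width: 0.0193
grip_force: 15.0
```

Call:
{"api": "step_arm", "payload": {
  "delta_pos": [
    [0, 0, 0],
    [0, 0, 0],
    [0, 0, 0],
    [0, 0, 0],
    [0, 0, 0]
  ],
  "turn": [0, 0, 0, 0, 0],
  "grip": 0.3
}}

```text
time: 7.2
ee_pos: [0.5663, 0.0014, 0.0477]
eef_rot: [0.032, 0.999, 0.0, 0.0]
ft_force: [0.2, 0.4, 0.4]
width: 0.0514
grip_force: 0.0
```

Call:
{"api": "step_arm", "payload": {
  "delta_pos": [
    [0, 0, 1],
    [0, 0, 1],
    [0, 0, 1],
    [0, 0, 1],
    [0, 0, 1],
    [0, 0, 0.5]
  ],
  "turn": [0, 0, 0, 0, 0, 0],
  "grip": 0
}}

```text
time: 7.8
ee_pos: [0.567, 0.001, 0.1873]
eef_rot: [0.032, 0.999, 0.001, 0.001]
ft_force: [0.9, 0.2, 0.4]
width: 0.0865
grip_force: 0.0
```

Call:
{"api": "step_arm", "payload": {
  "delta_pos": [
    [-0.39, 1, 0],
    [-0.39, 1, 0],
    [-0.39, 1, 0],
    [-0.39, 1, 0],
    [-0.39, 1, 0],
    [-0.39, 1, 0],
    [-0.39, 1, 0],
    [-0.39, 1, 0],
    [-0.39, 1, 0],
    [-0.39, 1, 0],
    [-0.39, 1, 0],
    [-0.39, 1, 0]
  ],
  "turn": [0.42, 0.42, 0.42, 0.42, 0.42, 0.42, 0.42, 0.42, 0.4, 0.4, 0.4, 0.4]
}}

```text
time: 9.0
ee_pos: [0.4481, 0.3025, 0.185]
eef_rot: [-0.264, 0.965, 0.0, -0.0]
ft_force: [0.6, 0.0, 0.0]
width: 0.0872
grip_force: 0.0
```

Call:
{"api": "step_arm", "payload": {
  "delta_pos": [
    [0, 0.9, -0.8],
    [0, 0, -0.8],
    [0, 0, -0.8],
    [0, 0, -0.8],
    [0, 0, 0],
    [0, 0, 0]
  ],
  "turn": [0, 0, 0, 0, 0, 0]
}}

```text
time: 9.6
ee_pos: [0.4488, 0.3236, 0.1054]
eef_rot: [-0.263, 0.965, -0.0, -0.0]
ft_force: [0.3, 0.4, 0.2]
width: 0.087
grip_force: 0.0
```

```bash
python3 - <<'E'
from h import *
a=snap('top')['image'];b=snap('scene')['image']
o=np.zeros((600,800,3),np.uint8)
o[:300,:480]=cv2.resize(a[165:240,235:355],None,fx=4,fy=4,interpolation=cv2.INTER_CUBIC)
o[300:600,:400]=cv2.resize(a[205:265,125:205],None,fx=5,fy=5,interpolation=cv2.INTER_CUBIC)
o[300:600,400:800]=cv2.resize(b[190:265,230:330],None,fx=4,fy=4,interpolation=cv2.INTER_CUBIC)
save(o,'c2.png'); s=read_state();print(s['ee_pos'],s['eef_rot'])
E
```

```text
[0.44948399 0.32369637 0.10629925] [-2.62176688e-01  9.65019528e-01  4.30835016e-04  7.13928853e-04]
```

View pics/c2.png

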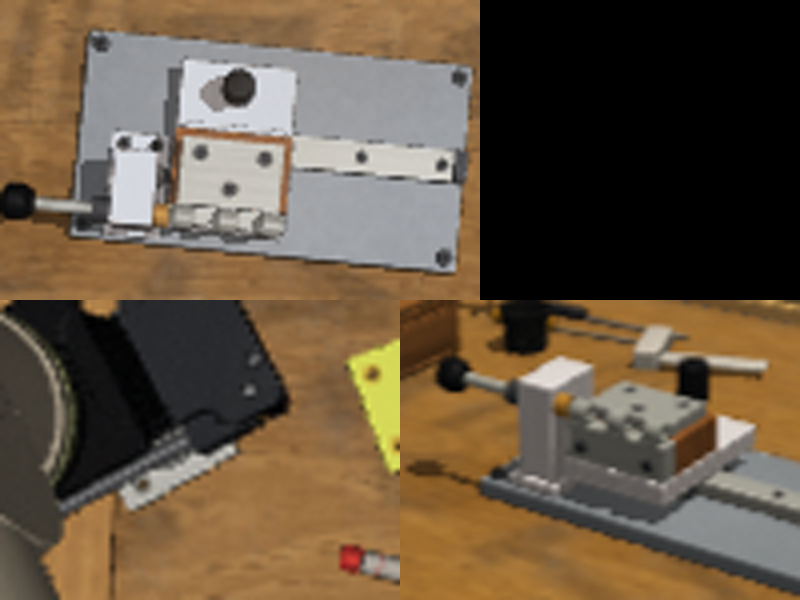

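The carriage is home, with the bush (160,215) touching the first knuckle. The leaf lies square between the fingers. Descending.

Call:
{"api": "step_arm", "payload": {
  "delta_pos": [
    [0, 0, -0.9],
    [0, 0, -0.9],
    [0, 0, -0.9],
    [0, 0, -0.9],
    [0, 0, -0.4],
    [0, 0, 0],
    [0, 0, 0]
  ],
  "turn": [0, 0, 0, 0, 0, 0, 0]
}}

```text
time: 10.4
ee_pos: [0.4497, 0.3235, 0.0063]
eef_rot: [-0.262, 0.965, 0.0, 0.001]
ft_force: [-1.0, -0.2, 0.6]
width: 0.0865
grip_force: 0.0
```

```bash
python3 - <<'E'
from h import *
c=load('top');s=read_state();print(s['ee_pos'],s['ft_force'])
F=np.array([pz(c,235+a/4-.4,165+b/4-.4,.012)[:2] for a,b in((90,31),(472,67),(458,272),(72,234))])
L=np.array([[.065,.125],[.065,-.115],[-.065,-.115],[-.065,.125]])
l=L-L.mean(0);w=F-F.mean(0);th=np.arctan2((l[:,0]*w[:,1]-l[:,1]*w[:,0]).sum(),(l*w).sum())
R=np.array([[np.cos(th),-np.sin(th)],[np.sin(th),np.cos(th)]]);t=F.mean(0)-R@L.mean(0);print(th,t,((L@R.T+t-F)*1e3).round(1).tolist())
k=pz(c,235+239/4-.4,165+87/4-.4,.079)[:2];print('knob',k,(k-t)@R)
P=cloud(c).reshape(-1,3);f=(P[:,:2]-t)@R
m=(P[:,2]>.074)&(P[:,2]<.084)&(f[:,0]>.015)&(f[:,0]<.045)&(abs(f[:,1])<.1);print('knob depth',P[m].mean(0),f[m].mean(0))
m=(P[:,2]>.066)&(P[:,2]<.0735)&(f[:,0]>-.04)&(f[:,0]<.005)&(f[:,1]<.07)&(f[:,1]>-.03);print('plate z',np.median(P[m][:,2]),'y',np.percentile(f[m][:,1],[1,50,99]),'x',np.percentile(f[m][:,0],[1,99]))
# wide scan of knuckle rows by depth
m=(P[:,2]>.06)&(P[:,2]<.08)&(f[:,0]<-.02)&(f[:,1]<.066)&(f[:,1]>-.03)
for lo in np.arange(-.064,-.03,.003):
    n=m&(f[:,0]>=lo)&(f[:,0]<lo+.003);print(lo.round(3),n.sum(),P[n][:,2].mean().round(4) if n.sum() else '')
E
```

```text
[0.44968091 0.32347592 0.00629327] [-1.01085085 -0.23438917  0.55537655]
-0.06709477342596502 [ 0.53513729 -0.0362498 ] [[1.2, -0.1], [1.4, -1.5], [-0.7, 0.4], [-1.9, 1.2]]
knob [ 0.56590668 -0.00727984] [0.02875788 0.0309677 ]
knob depth [ 0.56665458 -0.00767242  0.07788467] [0.02953042 0.03062615]
plate z 0.0696661971597059 y [0.00180251 0.0318574  0.06062294] x [-0.03932854 -0.00207503]
-0.064 0 
-0.061 0 
-0.058 8 0.0704
-0.055 36 0.0714
-0.052 26 0.0702
-0.049 32 0.0687
-0.046 38 0.0674
-0.043 40 0.0677
-0.04 34 0.0689
-0.037 34 0.0682
-0.034 39 0.0691
-0.031 36 0.0689
```

Call:
{"api": "step_arm", "payload": {
  "delta_pos": [
    [0, 0, -0.13],
    [0, 0, 0]
  ],
  "turn": [0, 0]
}}

```text
time: 10.6
ee_pos: [0.4493, 0.3232, 0.0024]
eef_rot: [-0.262, 0.965, 0.0, 0.0]
ft_force: [-0.5, -0.4, 0.7]
width: 0.0872
grip_force: 0.0
```

Call:
{"api": "step_arm", "payload": {
  "delta_pos": [
    [0, 0, 0],
    [0, 0, 0],
    [0, 0, 0],
    [0, 0, 0],
    [0, 0, 0],
    [0, 0, 0],
    [0, 0, 0],
    [0, 0, 0]
  ],
  "turn": [0, 0, 0, 0, 0, 0, 0, 0],
  "grip": 1,
  "newtons": 40
}}

```text
time: 11.4
ee_pos: [0.449, 0.3231, 0.0019]
eef_rot: [-0.262, 0.965, 0.0, 0.0]
ft_force: [-1.5, 1.0, 1.3]
width: 0.0592
grip_force: 40.0
```

Call:
{"api": "step_arm", "payload": {
  "delta_pos": [
    [0, 0, 0.4],
    [0, 0, 0.8],
    [0, 0, 1],
    [0, 0, 1],
    [0, 0, 1],
    [0, 0, 0],
    [0, 0, 0]
  ],
  "turn": [0, 0, 0, 0, 0, 0, 0]
}}

```text
time: 12.1
ee_pos: [0.4491, 0.3227, 0.1071]
eef_rot: [-0.262, 0.965, 0.0, 0.0]
ft_force: [0.3, -0.7, -2.0]
width: 0.0591
grip_force: 40.0
```

Call:
{"api": "step_arm", "payload": {
  "delta_pos": [
    [-0.05, -1, 0],
    [-0.05, -1, 0],
    [-0.05, -1, 0],
    [-0.05, -1, 0],
    [-0.05, -1, 0],
    [-0.05, -1, 0],
    [-0.05, -1, 0],
    [-0.05, -1, 0],
    [-0.05, -1, 0],
    [-0.05, -1, 0],
    [-0.05, -1, 0],
    [-0.05, -1, 0]
  ],
  "turn": [-0.41, -0.41, -0.41, -0.41, -0.41, -0.41, -0.42, -0.42, -0.42, -0.42, -0.42, -0.42]
}}

```text
time: 13.3
ee_pos: [0.4338, 0.0208, 0.1069]
eef_rot: [0.036, 0.999, 0.0, 0.0]
ft_force: [0.6, -0.1, -1.5]
width: 0.0593
grip_force: 40.0
```

Call:
{"api": "step_arm", "payload": {
  "delta_pos": [
    [0, -0.8, -0.4],
    [0, 0, -0.4],
    [0, 0, -0.4],
    [0, 0, 0],
    [0, 0, 0],
    [0, 0, 0]
  ],
  "turn": [0, 0, 0, 0, 0, 0]
}}

```text
time: 13.9
ee_pos: [0.4343, 0.0034, 0.0771]
eef_rot: [0.033, 0.999, 0.0, 0.0]
ft_force: [0.2, 0.2, -1.2]
width: 0.0593
grip_force: 40.0
```

```bash
python3 - <<'E'
from h import *
b=snap('scene');s=read_state();print(s['ee_pos'],s['eef_rot'])
u,v=proj(b,[.47,0,.075]);u,v=int(u),int(v);print(u,v)
a=b['image'][v-43:v+44,u-58:u+58]; save(cv2.resize(a,None,fx=6.8,fy=6.8,interpolation=cv2.INTER_CUBIC)[:600,:800],'c3.png')
E
```

```text
[0.43433952 0.00336096 0.07718414] [3.33862695e-02 9.99442481e-01 1.21071514e-04 2.65421980e-04]
278 219
```

View pics/c3.png

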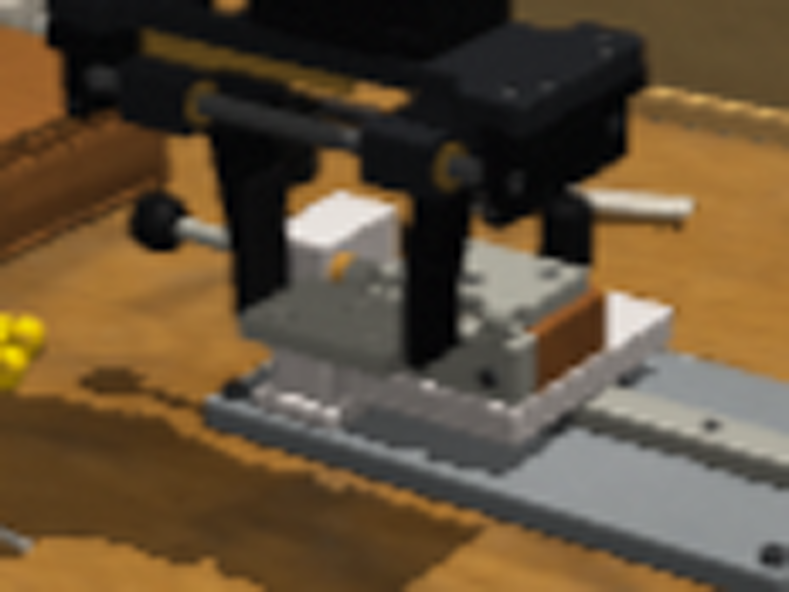

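The leaf is held level, its knuckles facing the jamb knuckles. I'll lower it to just above bar height and advance slowly.

Call:
{"api": "step_arm", "payload": {
  "delta_pos": [
    [0, -0.06, -0.4],
    [0.2, -0.01, 0],
    [0.2, -0.01, 0],
    [0, 0, 0],
    [0, 0, 0]
  ],
  "turn": [0, 0, 0, 0, 0]
}}

```text
time: 14.45
ee_pos: [0.4442, 0.0008, 0.0669]
eef_rot: [0.034, 0.999, -0.0, -0.0]
ft_force: [-0.1, -0.1, -1.7]
width: 0.0596
grip_force: 40.0
```

Call:
{"api": "step_arm", "payload": {
  "delta_pos": [
    [0.15, -0.01, 0],
    [0.15, -0.01, 0],
    [0, 0, 0]
  ],
  "turn": [0, 0, 0]
}}

```text
time: 14.75
ee_pos: [0.4521, 0.0004, 0.067]
eef_rot: [0.034, 0.999, 0.0, 0.0]
ft_force: [0.6, -0.3, -1.7]
width: 0.0592
grip_force: 40.0
```

Call:
{"api": "step_arm", "payload": {
  "delta_pos": [
    [0.12, -0.01, 0],
    [0.08, 0, 0],
    [0, 0, 0]
  ],
  "turn": [0, 0, 0]
}}

```text
time: 15.05
ee_pos: [0.4568, 0.0002, 0.0669]
eef_rot: [0.034, 0.999, 0.0, 0.0]
ft_force: [-0.6, -0.3, -1.5]
width: 0.0592
grip_force: 40.0
```

Call:
{"api": "step_arm", "payload": {
  "delta_pos": [
    [0, 0, -0.06],
    [0, 0, -0.04],
    [0, 0, 0]
  ],
  "turn": [0, 0, 0]
}}

```text
time: 15.35
ee_pos: [0.4563, 0.0001, 0.0641]
eef_rot: [0.034, 0.999, 0.0, -0.0]
ft_force: [-0.6, -0.6, -1.8]
width: 0.0593
grip_force: 40.0
```

Call:
{"api": "step_arm", "payload": {
  "delta_pos": [
    [0, 0, -0.04],
    [0, 0, 0],
    [0, 0, 0]
  ],
  "turn": [0, 0, 0]
}}

```text
time: 15.65
ee_pos: [0.4565, 0.0002, 0.0634]
eef_rot: [0.034, 0.999, 0.0, -0.0]
ft_force: [-2.4, 0.3, 1.2]
width: 0.0589
grip_force: 40.0
```

Call:
{"api": "step_arm", "payload": {
  "delta_pos": [
    [0.06, 0, 0],
    [0.04, 0, 0],
    [0, 0, 0]
  ],
  "turn": [0, 0, 0]
}}

```text
time: 15.95
ee_pos: [0.4593, 0.0002, 0.0634]
eef_rot: [0.034, 0.999, 0.0, 0.0]
ft_force: [-2.1, -0.4, 3.0]
width: 0.0592
grip_force: 40.0
```

Call:
{"api": "step_arm", "payload": {
  "delta_pos": [
    [0.05, 0, 0],
    [0, 0, 0],
    [0, 0, 0]
  ],
  "turn": [0, 0, 0]
}}

```text
time: 16.25
ee_pos: [0.46, 0.0002, 0.0633]
eef_rot: [0.034, 0.999, 0.0, -0.0]
ft_force: [-5.3, 0.2, 5.0]
width: 0.0592
grip_force: 40.0
```

Call:
{"api": "step_arm", "payload": {
  "delta_pos": [
    [0.05, 0, 0],
    [0, 0, 0],
    [0, 0, 0]
  ],
  "turn": [0, 0, 0]
}}

```text
time: 16.55
ee_pos: [0.4601, 0.0002, 0.063]
eef_rot: [0.034, 0.999, 0.0, -0.002]
ft_force: [-8.6, 0.4, 8.3]
width: 0.059
grip_force: 40.0
```

Call:
{"api": "step_arm", "payload": {
  "delta_pos": [
    [-0.08, 0, 0],
    [0, 0, 0],
    [0, 0, 0]
  ],
  "turn": [0, 0, 0]
}}

```text
time: 16.85
ee_pos: [0.4599, 0.0002, 0.0635]
eef_rot: [0.034, 0.999, 0.0, 0.0]
ft_force: [-1.2, 0.3, 1.9]
width: 0.0593
grip_force: 40.0
```

```bash
python3 - <<'E'
from h import *
b=snap('scene');t=snap('top');s=read_state();print(s['ee_pos'],s['eef_rot'],s['ft_force'])
u,v=proj(b,[.48,0,.07]);u,v=int(u),int(v)
o=np.zeros((600,800,3),np.uint8)
o[:,:400]=cv2.resize(b['image'][v-37:v+38,u-25:u+25],(400,600),interpolation=cv2.INTER_CUBIC)
u,v=proj(t,[.48,0,.07]);u,v=int(u),int(v)
o[:,400:]=cv2.resize(t['image'][v-45:v+45,u-30:u+30],(400,600),interpolation=cv2.INTER_CUBIC); save(o,'c4.png')
E
```

```text
[4.59878828e-01 1.81535815e-04 6.34537333e-02] [3.37850187e-02 9.99429064e-01 6.78594419e-05 3.38353721e-04] [-0.49231493 -0.08045188  3.65338415]
```

View pics/c4.png

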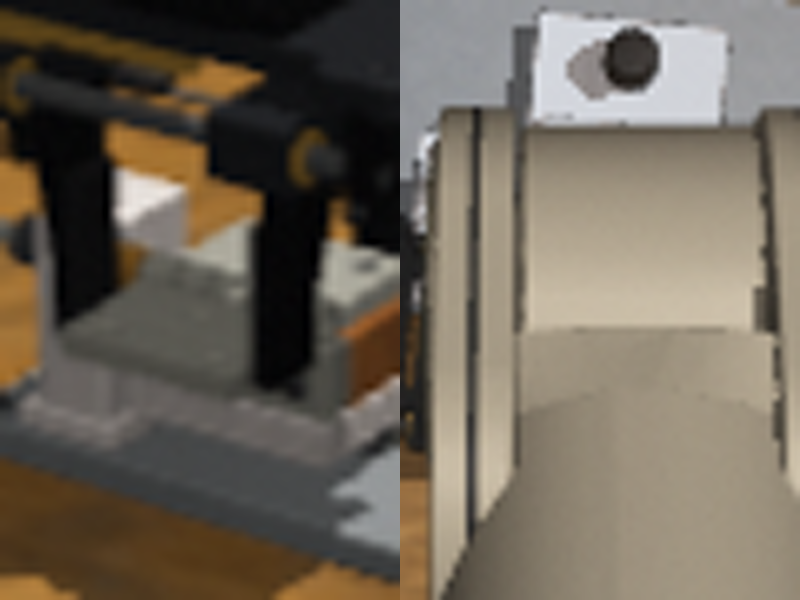

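The leaf sits level between the jamb knuckles (left view, around 200,300). I'll ease off half a millimetre, then check the knob before handing in.

Call:
{"api": "step_arm", "payload": {
  "delta_pos": [
    [-0.02, 0, 0],
    [0, 0, 0],
    [0, 0, 0],
    [0, 0, 0],
    [0, 0, 0]
  ],
  "turn": [0, 0, 0, 0, 0]
}}

```text
time: 17.45
ee_pos: [0.4593, 0.0002, 0.0634]
eef_rot: [0.034, 0.999, 0.0, 0.0]
ft_force: [1.7, -0.1, 1.6]
width: 0.0591
grip_force: 40.0
```

```bash
python3 - <<'E'
from h import *
t=snap('top');P=cloud(t).reshape(-1,3)
m=(P[:,2]>.074)&(P[:,2]<.084)&(abs(P[:,0]-.566)<.016)&(abs(P[:,1]+.0075)<.025);print('knob',P[m].mean(0),m.sum(),'was .5667 -.0077')
# leaf in scene view: points of plate height near -x side
b=snap('scene');Q=cloud(b).reshape(-1,3);th=-.067
R=np.array([[np.cos(th),-np.sin(th)],[np.sin(th),np.cos(th)]]);f=(Q[:,:2]-[.4862,-.0018])@R
m=(abs(f[:,1])<.025)&(f[:,0]>-.06)&(f[:,0]<-.01)&(Q[:,2]>.055)&(Q[:,2]<.08)
print('plate x-range',np.percentile(f[m][:,0],[1,99]))
n=m&(f[:,0]>-.045);A=np.c_[f[n],np.ones(n.sum())];print('plane',np.linalg.lstsq(A,Q[n][:,2],rcond=None)[0],np.median(Q[n][:,2]))
E
```

```text
knob [ 0.56701151 -0.00792169  0.07766534] 52 was .5667 -.0077
plate x-range [-0.04727604 -0.01040899]
plane [0.10373671 0.01311736 0.07232896] 0.06980281040690739
```

```bash
python3 - <<'E'
from h import *
th=-.067;R=np.array([[np.cos(th),-np.sin(th)],[np.sin(th),np.cos(th)]])
for k in range(3):
    b=snap('scene');Q=cloud(b).reshape(-1,3);f=(Q[:,:2]-[.4862,-.0018])@R
    m=(abs(f[:,1])<.022)&(f[:,0]>-.045)&(f[:,0]<-.01)&(abs(Q[:,2]-.0695)<.006)
    for i in range(4):
        A=np.c_[f[m],np.ones(m.sum())];p=np.linalg.lstsq(A,Q[m][:,2],rcond=None)[0];r=Q[:,2]-np.c_[f,np.ones(len(f))]@p;m=m&(abs(r)<.0015)
    bins=[(round(lo,3),int((q:=m&(f[:,0]>=lo)&(f[:,0]<lo+.006)).sum()),Q[q][:,2].mean().round(4)) for lo in np.arange(-.046,-.012,.006)]
    print(p,m.sum(),bins)
# reference: jamb plate top
m=(abs(f[:,1])<.03)&(f[:,0]>.012)&(f[:,0]<.045)&(abs(Q[:,2]-.07)<.004);print('jamb',np.linalg.lstsq(np.c_[f[m],np.ones(m.sum())],Q[m][:,2],rcond=None)[0],m.sum(),np.median(Q[m][:,2]))
E
```

```text
[0.06710928 0.01076058 0.0717335 ] 95 [(np.float64(-0.046), 23, np.float64(0.0689)), (np.float64(-0.04), 11, np.float64(0.0694)), (np.float64(-0.034), 20, np.float64(0.0695)), (np.float64(-0.028), 17, np.float64(0.0702)), (np.float64(-0.022), 12, np.float64(0.0703)), (np.float64(-0.016), 12, np.float64(0.071))]
[ 0.03996408 -0.00413833  0.07098272] 99 [(np.float64(-0.046), 15, np.float64(0.0692)), (np.float64(-0.04), 14, np.float64(0.0695)), (np.float64(-0.034), 18, np.float64(0.0699)), (np.float64(-0.028), 20, np.float64(0.0702)), (np.float64(-0.022), 15, np.float64(0.0701)), (np.float64(-0.016), 17, np.float64(0.0703))]
[0.0301046  0.00104416 0.07056094] 93 [(np.float64(-0.046), 13, np.float64(0.0691)), (np.float64(-0.04), 15, np.float64(0.0695)), (np.float64(-0.034), 17, np.float64(0.0697)), (np.float64(-0.028), 15, np.float64(0.0697)), (np.float64(-0.022), 16, np.float64(0.0702)), (np.float64(-0.016), 17, np.float64(0.07))]
jamb [-0.02201899  0.00528476  0.07156856] 64 0.07098796474202507
```

Call:
{"api": "step_arm", "payload": {
  "delta_pos": [
    [0, 0, 0.03],
    [0, 0, 0],
    [0, 0, 0],
    [0, 0, 0],
    [0, 0, 0]
  ],
  "turn": [0, 0, 0, 0, 0]
}}

```text
time: 18.2
ee_pos: [0.4586, 0.0001, 0.0638]
eef_rot: [0.034, 0.999, -0.0, -0.0]
ft_force: [-0.3, 0.0, -0.4]
width: 0.0589
grip_force: 40.0
```

```bash
python3 -c "
from bench import *
print(close_job())"
```

```text
the job is handed in; nothing more can be done
None
```

I handed the job in at about 18 s; no verdict came back. By my measurements the carriage is home, and the two-knuckle leaf is held at 40 N between the jamb knuckles, pushed to the stop and eased back about 1 mm, tilted about 0.06 rad at most. I did not touch the spare leaf, hammer or screwdriver.

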